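# Index a chasing table to its next station and clamp it

## Robot

A 6-joint arm with a two-finger parallel gripper is mounted at the origin on a cart in front of the work surface, level with it; the furniture and walls round the work are solid. World frame = base frame: x ahead of the robot, y to its left, z up, the work surface at z = 0. Lengths are in m, angles in rad, forces in N, time in s.
With the tool pointing down it reaches from about 0.35 to 0.975 m from the base axis. Payload 4.9 kg.
Tool frame: the origin (TCP) lies at the very end of the fingers, on their centre line; the grasp point (between the pads) lies 19 mm behind it (ctrl.grip_point_offset is the distance from the TCP to the grasp point, in m); z points along the fingers, y is the line along which they close (so a half turn about z gives the same grasp; the last joint's range is limited). The gripper opens to 85 mm and grips with 20 to 120 N. Pads are 22 mm wide; open, the fingers measure 114 mm over their backs; the gripper's body (76 mm by 85 mm) begins 54 mm behind the grasp point. The pads swing forward as they close: fully open they stand 13 mm farther back than shut.
Start: joints at [-1.341, 0.053, 1.613, -0, 1.476, -0.119], TCP at [0.214, -0.587, 0.201] pointing down, gripper open.
Joint ranges: [-3.01, 3.01], [-1.01, 2.22], [0.06, 2.58], [-1.02, 4.17], [0.09, 2.62], [-3.14, 3.14]. Speed limits (rad/s): [2.57, 2.57, 3.14, 3.14, 3.14, 3.14].

## Interface

Orientations are given as a rotation vector (axis times angle).
In Python, from station import ctrl gives the robot as it stands.
- The arm moves only by the tool send_rows, never from a script. Its argument "rows" is a list of rows, each a list of 3 entries, a list of its own where there are three numbers: the finger opening in cm, from 0 to 8.54, then the shift along the tool's x, y, z in cm, then the turn about the tool's z in degrees. A call has 1 to 10 rows; each row shifts and turns the commanded pose from where the row before left it, along the tool's axes as they then stand; what a row does not reach is not made up. A row lasts 1/8 s, in which the tool goes at most 62.5 mm and 10.7 degrees, less where a joint would pass 70% of its speed; a pose out of reach is approached as far as the arm can. A call with a gripper value outside its range is refused whole. The fingers move at their own pace and stop on an object; "newtons" is the grip in N (left out, the last holds). Time passes only in rows, so rows that do not move let the fingers close. It gives the time, the measured TCP pose, the force, the opening and the grip force at its end, in the units of the state.
- ctrl.get_obs(): the state, without advancing time (a new reading comes with each control period).
- ctrl.get_image(name): name is "scene" or "top"; returns a dict with "frame" (400x640x3 uint8, red, green, blue), "range_z" (400x640 float32, m along the optical axis (not along the pixel's ray), 0 where there is no reading), "fx", "fy", "cx", "cy" (pixels), "cam_to_world" (4x4, takes a point from camera to world coordinates). Camera axes: x right, y down, z forward; pixel columns grow to the right and rows downward; lengths in m; the calibration is good to about 2 mm. A picture is of the moment at which its call begins.
- ctrl.finish_job(): hands the job in; it is judged then, once.
The state is a dict: "t": time; "q": joint angles; "dq": joint speeds; "effort": joint torques, N m; "tool_pos": TCP position; "tool_rot": TCP orientation; "contact_force": force on the tool from outside, world axes, zero at the start; "wrist_torque": the same for the moment, N m; "opening": finger opening in m; "grip_force": force on a finger pad.
Only numpy, scipy, OpenCV 4.12 (cv2) and the standard library are available. Lean on these libraries where they do the work, as an engineer would, in place of code of your own. Each camera call takes 0.05 s, during which the arm holds its last target. There are 200 camera calls.

## Task

The bronze rosette on the indexing table is chased as far as this station. Pull the spring plunger up clear of its hole by its knob, swing the table anticlockwise (seen from above) with it to the very next hole without running well past it, and let the plunger spring fully home there, feeling for the hole and never forcing the pin against the plate. Then swing the clamp lever clockwise, round to its stop, so that the table is clamped; leave the hammer, pan and jar lying about where they are.

Things in the scene. Friction and masses are not known exactly. Their poses are not given: they have to be found in the camera images.
- index_table: fixed part of a bench indexing table: dark cast iron, about 240 mm across, bolted down. Origin on the bench top, on the upright axis about which the stage turns. Part of the way round runs a flat steel ledge (the index quadrant), 74 to 115 mm from the axis, its top 30 mm above the bench, with four bright inserts let in flush, each with a 13.5 mm hole 95 mm from the axis
- table_axis (a point): point on the stage's turning axis, level with the quadrant's top (30 mm above the bench). Directions about it, anticlockwise from its x axis: the pin starts in the hole at 150 degrees; another hole is at 105. The quadrant beyond 172 degrees is a separate sector with the next hole (nominally at 195) and one more 45 degrees on, set by hand and screwed down
- next_station (a point): nominal place of the next hole, on the quadrant's top at 195 degrees. The real hole lies up to 10 mm (6 degrees) before or after it on the 95 mm circle, as its sector was set by hand; that is not measured and must be felt or seen. The pin rides on the flush smooth face, also over the sectors' joint, and drops in by its spring when within about 1 mm of the hole's centre
- plunger_knob (a point): centre of the plunger's black pull knob: upright, 27 mm diameter, 21 mm high, at the end of the stage's arm 95 mm from the axis, 84 mm above the bench when home; it slides only up and down. Below it a neck 17 mm thick, 14 mm long, then the housing (29 mm), top 58 mm above the bench. Rest of the stage is below 70 mm. The point's x axis points away from the turning axis, y anticlockwise
- lever_pivot (a point): point on the upright axis of the clamp lever, 87 mm from the turning axis, 79 mm above the bench (level with the middle of the lever's grip)
- lever_grip (a point): centre of the clamp lever's upright black grip, 20 mm in diameter, from 60 to 95 mm above the bench, 72 mm from the lever's pivot
- stage (a joint): angle of the turning stage, rad, anticlockwise from above positive; 0 at the start hole, 0.785 at the nominal next station. Friction: 2 to 3 N at the knob, 4 to 5 N with the pin riding on the face
- plunger (a joint): how far the plunger is pulled up, m: 0 fully home, 0.008 with the pin (12 mm, flat end, one piece with the knob) resting on the quadrant's face, 0.014 at the upper stop. The spring presses it down with 8 N at 0 and 14 N at 0.014; let go, it springs down by itself. A hard squeeze on the knob, off its centre along the circle, drives the pin against the side of its hole
- clamp_lever (a joint): angle of the clamp lever, rad, clockwise from above positive: starts slack between 0 and 0.25, bites from about 0.7, meets its stop at 1.25. Needs about 3 N at the grip, 5 N near the stop; stays where it is left
- hammer: chasing hammer, 238 mm long, lying loose on the bench to the right of the table; leave alone
- steel_pan: small steel dip pan, 66 mm across, 50 mm high, loose, to the right of the table; leave alone
- white_jar: white screw-lid jar, 56 mm across, 70 mm high, loose, to the right of the table and behind; leave alone

How it is judged:
By the outcome, as a careful person would: the job done as asked, in the order asked, and still so for the second after the job is handed in, with the robot touching nothing.
It also fails if it takes over 58 s, if anything falls off the work surface, if the arm or the gripper's body presses on something with over 40 N, if the wrist force passes 120 N, or if a joint passes its speed limit or range.

## Working session

There is one attempt and no reset: what is moved stays moved. The work goes in short steps, Python scripts to look and compute and a tool call to move; the robot and the scene stay as the last step left them, time stands still between calls to the robot, and variables do not carry over. Pictures are saved under pics/ and viewed, at most 10 in all, crops included, and the job is handed in when it is done.

Besides the shell and the picture viewer there is one more tool, called after "Emit:" as name(argument=value, ...), one argument or row to a line, values as JSON. send_rows: Moves the arm, as the interface text tells. Its arguments: {"type":"object","properties":{"rows":{"type":"array","items":{"type":"array"}},"newtons":{"type":"number"}},"required":["rows"]}

```bash
mkdir -p pics
cat > h.py <<'E'
import numpy as np,cv2
from station import ctrl
def grab(n):
    return ctrl.get_image(n)
def pts(im):
    z=im["range_z"];v,u=np.mgrid[:z.shape[0],:z.shape[1]]
    P=np.stack([(u-im["cx"])/im["fx"]*z,(v-im["cy"])/im["fy"]*z,z],-1)
    T=np.array(im["cam_to_world"]);W=P@T[:3,:3].T+T[:3,3];W[z<=0]=np.nan
    return W
E
python3 - <<'E'
from h import *
for n in("scene","top"):
    im=grab(n);cv2.imwrite(f"pics/{n}0.png",im["frame"][:,:,::-1]);np.savez(f"{n}0.npz",**im)
    print(n,np.round(im["cam_to_world"],3).tolist(),im["fx"],im["cx"],im["cy"])
o=ctrl.get_obs();print({k:np.round(v,3).tolist() for k,v in o.items()})
E
```

```text
scene [[-0.899, -0.192, 0.394, 0.226], [-0.438, 0.375, -0.817, 0.686], [0.009, -0.907, -0.422, 0.457], [0.0, 0.0, 0.0, 1.0]] 391.36481809315933 317.776896626831 197.91240442632113
top [[0.022, -0.992, 0.127, 0.457], [-1.0, -0.019, 0.025, -0.025], [-0.022, -0.127, -0.992, 0.922], [0.0, 0.0, 0.0, 1.0]] 363.2415559896534 320.4984120341635 195.2809875198223
{'t': 0.1, 'q': [-1.341, 0.053, 1.614, 0.0, 1.476, -0.119], 'dq': [0.0, -0.002, -0.003, -0.001, 0.001, 0.001], 'effort': [0.001, -39.491, -37.136, -0.0, 0.004, -0.0], 'tool_pos': [0.213, -0.587, 0.2], 'tool_rot': [-3.092, -0.545, 0.0], 'contact_force': [-0.874, -0.266, 0.414], 'wrist_torque': [0.029, 0.019, 0.039], 'grip_force': 0.0, 'opening': 0.086}
```

View pics/scene0.png

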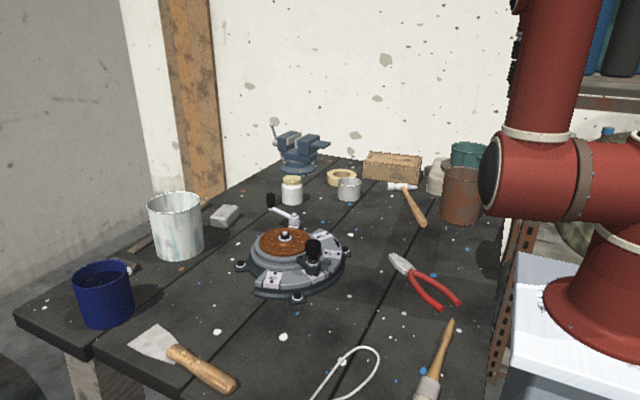

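View pics/top0.png

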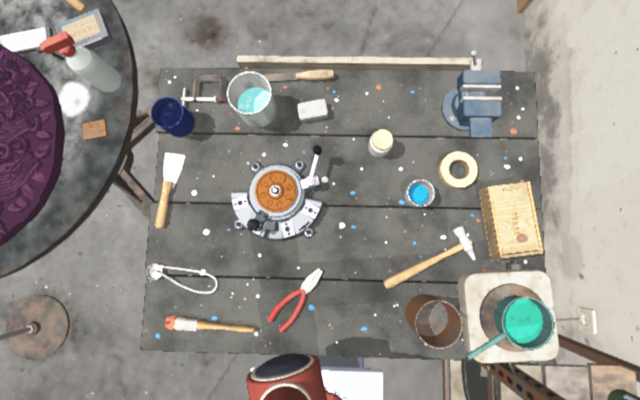

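The scene view shows the table near (288,245), the knob near (313,247) and the lever grip near (271,199). In the top view the centre is near (276,190), the knob near (253,225) and the grip near (317,150).

```bash
cat > m.py <<'E'
from h import *
t=dict(np.load("top0.npz"));s=dict(np.load("scene0.npz"))
a=cv2.resize(t["frame"][130:250,220:340],(480,480),interpolation=cv2.INTER_CUBIC)
b=cv2.resize(s["frame"][180:310,230:360],(480,480),interpolation=cv2.INTER_CUBIC)
cv2.imwrite("pics/crop0.png",cv2.resize(np.hstack([a,b]),(800,400))[:,:,::-1])
for n,im in(("top",t),("scene",s)):
    W=pts(im);dark=im["frame"].max(-1)<60
    X=(W[...,0]>.3)&(W[...,0]<.7)&(W[...,1]>-.1)&(W[...,1]<.3)
    print(n,"bench z",np.nanmedian(W[...,2][X]))
    for lo,hi in((.078,.11),):
        m=(dark&X&(W[...,2]>lo)&(W[...,2]<hi)).astype(np.uint8)
        k,l,st,c=cv2.connectedComponentsWithStats(m)
        for i in range(1,k):
            if st[i,4]>8: w=W[l==i];print(lo,c[i].round(1),st[i].tolist(),np.median(w,0).round(4),np.percentile(w,[3,97],axis=0).round(4).tolist())
    r=im["frame"].astype(int);br=(r[...,0]-r[...,2]>50)&X&(W[...,2]>.03)&(W[...,2]<.09)
    w=W[br];(cc,rad)=cv2.minEnclosingCircle(w[:,:2].astype(np.float32));print("bronze",cc,rad,np.median(w,0).round(4),br.sum())
E
python3 m.py
```

```text
top bench z -0.00025839833111929167
0.078 [317.2 149.7] [314, 146, 8, 9, 53] [0.6701 0.0065 0.0923] [[0.663, -0.0005, 0.0846], [0.679, 0.0137, 0.0965]]
0.078 [254.4 224.3] [249, 220, 10, 10, 57] [0.4938 0.1443 0.0933] [[0.4823, 0.1383, 0.0875], [0.5028, 0.1551, 0.0959]]
bronze (0.5783067941665649, 0.10717923194169998) 0.05237749218940735 [0.5766 0.1067 0.0507] 1291
scene bench z 0.00044061097477371414
0.078 [269.9 196.8] [266, 193, 9, 9, 72] [0.6687 0.0159 0.0878] [[0.662, 0.0077, 0.0784], [0.6784, 0.0197, 0.0946]]
0.078 [312.4 246.2] [305, 239, 16, 15, 197] [0.4891 0.1617 0.0913] [[0.4793, 0.1475, 0.0788], [0.5018, 0.1674, 0.0959]]
bronze (0.5750084519386292, 0.11103487014770508) 0.05163686349987984 [0.5718 0.1215 0.0516] 981
```

View pics/crop0.png

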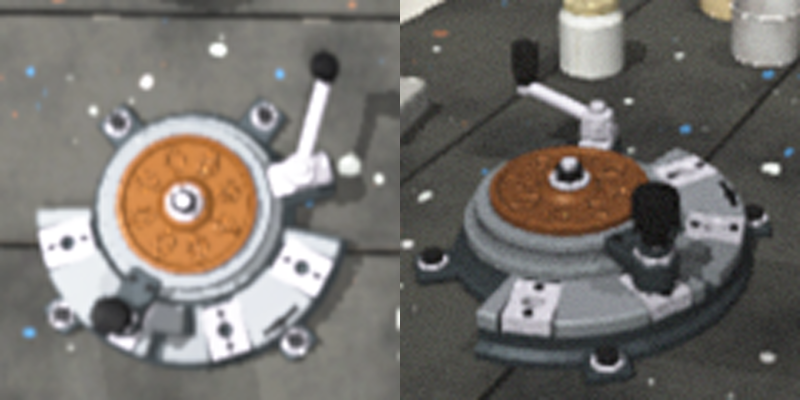

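The crop shows the knob at (110,316) and the next insert's hole at about (225,328). The 105° insert is at (67,240), the following one at (302,268), and the lever grip is at (323,67) with its pivot at about (300,175).

```bash
cat >> h.py <<'E'
def ray(im,u,v,z):
    T=np.array(im["cam_to_world"]);d=T[:3,:3]@np.array([(u-im["cx"])/im["fx"],(v-im["cy"])/im["fy"],1.]);o=T[:3,3]
    return (o+d*(z-o[2])/d[2])
def proj(im,P):
    T=np.array(im["cam_to_world"]);c=(np.asarray(P)-T[:3,3])@T[:3,:3];return np.stack([im["fx"]*c[...,0]/c[...,2]+im["cx"],im["fy"]*c[...,1]/c[...,2]+im["cy"]],-1)
def tri(i1,p1,i2,p2):
    A=[];b=[]
    for im,p in((i1,p1),(i2,p2)):
        o=np.array(im["cam_to_world"])[:3,3];d=ray(im,*p,0)-o;d/=np.linalg.norm(d);M=np.eye(3)-np.outer(d,d);A.append(M);b.append(M@o)
    x=np.linalg.solve(sum(A),sum(b));return x,[np.linalg.norm(A[k]@x-b[k]) for k in(0,1)]
E
cat > m2.py <<'E'
from h import *
t=dict(np.load("top0.npz"));s=dict(np.load("scene0.npz"))
C={}
for n,im in(("top",t),("scene",s)):
    r=im["frame"].astype(int);W=pts(im);X=(W[...,0]>.45)&(W[...,0]<.7)&(W[...,1]>0)&(W[...,1]<.25)&(W[...,2]>.035)
    m=((r[...,0]-r[...,2]>45)&X).astype(np.uint8)
    c=max(cv2.findContours(m,0,2)[0],key=cv2.contourArea)
    e=cv2.fitEllipse(cv2.convexHull(c));C[n]=e;q=np.array([ray(im,*p[0],.051) for p in cv2.convexHull(c)])
    print(n,"ellipse",np.round(e[0],2),np.round(e[1],1),ray(im,*e[0],.051).round(4))
x,er=tri(t,C["top"][0],s,C["scene"][0]);print("rosette tri",x.round(4),np.round(er,4))
print("knob tri",[np.round(v,4) for v in tri(t,(254.2,224.5),s,(312.4,244))])
print("grip top",ray(t,317.2,149.4,.095).round(4),[np.round(v,4) for v in tri(t,(317.2,149.7),s,(270,195))])
ax=ray(t,*C["top"][0],.051)[:2]
k=ray(t,253.6,224.6,.0945)[:2]-ax;print("knob r,ang",np.hypot(*k),np.degrees(np.arctan2(k[1],k[0])))
for n,im in(("top",t),("scene",s)):
    a=ray(im,*C[n][0],.051)[:2];g=cv2.cvtColor(im["frame"],cv2.COLOR_RGB2GRAY).astype(np.float32)
    th=np.radians(np.arange(70,330,1.5));R=np.arange(.091,.1,.002)
    P=np.stack([a[0]+R[:,None]*np.cos(th),a[1]+R[:,None]*np.sin(th),np.full((len(R),len(th)),.03)],-1)
    q=proj(im,P).astype(np.float32);v=cv2.remap(g,q[...,0].copy(),q[...,1].copy(),1).mean(0)
    print(n," ".join(f"{np.degrees(T):.0f}:{b:.0f}" for T,b in zip(th,v)))
E
python3 m2.py
```

```text
top ellipse [275.32 190.81] [41.6 42.4] [0.5771 0.107  0.051 ]
scene ellipse [284.25 241.22] [28.6 50.9] [0.5748 0.1139 0.051 ]
rosette tri [0.578  0.1078 0.0467] [0.0004 0.0004]
knob tri [array([0.494 , 0.148 , 0.0857]), array([0.0012, 0.0012])]
grip top [0.6704 0.006  0.095 ] [array([0.6726, 0.0068, 0.0876]), array([0.0011, 0.0011])]
knob r,ang 0.09382232337376523 154.651229753883
top 70:136 72:135 73:135 74:136 76:136 78:135 79:135 80:135 82:135 84:135 85:132 86:128 88:122 90:122 91:159 92:217 94:236 96:239 97:241 98:249 100:255 102:255 103:239 104:177 106:121 108:112 109:152 110:223 112:252 114:255 115:253 116:244 118:239 120:238 121:239 123:239 124:239 126:239 127:239 128:238 130:238 132:238 133:238 134:232 136:190 138:118 139:72 140:58 142:55 144:55 145:54 146:55 148:53 150:52 151:46 152:39 154:62 156:94 157:79 158:70 160:102 162:131 163:136 164:124 166:105 168:96 169:95 170:100 172:113 174:123 175:126 176:124 178:115 180:108 181:112 182:129 184:158 186:198 187:217 188:221 190:236 192:251 193:247 194:205 196:132 198:97 199:112 200:168 202:232 204:252 205:251 206:239 208:231 210
[... 1238 characters left out ...]
193:170 194:181 196:176 198:169 199:167 200:169 202:182 204:193 205:201 206:187 208:172 210:155 211:147 212:142 214:143 216:144 217:144 218:142 220:144 222:146 223:142 224:142 226:145 228:144 229:143 230:144 232:143 233:145 235:160 236:185 238:204 240:205 241:196 242:183 244:166 246:157 247:170 248:196 250:212 251:208 253:183 254:161 256:148 258:136 259:111 261:78 262:63 264:62 265:65 266:63 268:62 270:65 271:83 272:118 274:113 276:70 277:51 279:46 280:50 282:77 283:129 284:173 286:174 288:170 289:161 290:157 292:164 294:159 295:148 297:103 298:73 300:72 301:71 302:77 304:79 306:73 307:75 308:76 310:75 312:76 313:69 315:72 316:70 318:66 319:70 320:68 322:68 324:64 325:62 326:61 328:60 330:62
```

Emit:
send_rows(
  rows=[
    [5,[3.6,-4.3,0],0],
    [5,[3.6,-4.3,0],0],
    [5,[3.6,-4.3,0],0],
    [5,[3.6,-4.3,0],0],
    [5,[3.6,-4.3,0],0],
    [5,[3.6,-4.3,0],0],
    [5,[3.6,-4.3,0],0],
    [5,[3.6,-4.3,0],0],
    [5,[3.6,-4.3,0],0],
    [5,[3.6,-4.3,0],0],
  ],
  newtons=25,
)

```text
t: 1.35
tool_pos: [0.4051, -0.0584, 0.201]
tool_rot: [3.094, 0.545, 0.001]
contact_force: [1.5, -0.1, -0.1]
opening: 0.05
grip_force: 0.0
```

```bash
cat > m3.py <<'E'
from h import *
from scipy.optimize import least_squares
t=dict(np.load("top0.npz"));s=dict(np.load("scene0.npz"))
W=pts(t);g=cv2.cvtColor(t["frame"],cv2.COLOR_RGB2GRAY).astype(float)
ax=np.array([.5771,.107]);H={}
for a in(107.3,198,243.2):
    p=ax+.095*np.array([np.cos(np.radians(a)),np.sin(np.radians(a))]);u,v=proj(t,np.r_[p,.03])
    vv,uu=np.mgrid[:400,:640];w=np.clip(200-g,0,None)*(np.hypot(uu-u,vv-v)<4.2)
    c=(w*uu).sum()/w.sum(),(w*vv).sum()/w.sum();h=ray(t,*c,.03)[:2];H[a]=h;d=h-ax
    print(a,np.round(c,2),h.round(4),"r",np.hypot(*d).round(4),"ang",np.degrees(np.arctan2(d[1],d[0])).round(2)%360)
P=np.array(list(H.values()));r=least_squares(lambda c:np.hypot(*(P-c).T)-.095,ax);print("axis from holes",r.x.round(4),r.fun.round(4))
for h in P: d=h-r.x;print(np.degrees(np.arctan2(d[1],d[0])).round(2)%360)
# knob/grip top discs: dark pixels whose depth says top
for nm,(u,v) in(("knob",(254,224)),("grip",(317,150))):
    for n,im,uv in(("top",t,(u,v)),("scene",s,(313,245) if nm=="knob" else(270,196))):
        x,y=map(int,uv);print(nm,n);print(im["frame"][y-9:y+10,x-10:x+11].max(-1))
E
python3 m3.py
```

```text
107.3 [239.61 202.42] [0.5492 0.1979] r 0.0951 ang 107.08
198 [286.96 228.57] [0.4871 0.0779] r 0.0946 ang 197.89
243.2 [309.94 209.74] [0.5345 0.0228] r 0.0944 ang 243.19
axis from holes [0.5775 0.1073] [-0.0001  0.0001 -0.0001]
107.39
197.98
243.03
knob top
[[242 242 242 242 242 237 230 227 228 229 229 209 149 127 126 123 131 135
  134 117  93]
 [242 242 242 242 241 236 229 227 229 230 225 184 138 128 129 133 138 138
  133 109  79]
 [242 242 242 243 242 238 229 223 226 221 203 155 132 128 129 130 137 137
  133 117 101]
 [242 242 242 243 241 230 208 183 189 172 146 121 120 123 125 129 135 136
  136 131 123]
 [242 243 243 242 226 174 138 103 100  87  72  72  89 101 115 124 134 137
  135 132 120]
 [242 242 244 237 175 102  73  55  47  42  40  40  51  72  91 108 126 132
  126 116  99]
 [243 243 243 223 133  71  60  55  52  50  45  43  38  42  63  87 102 109
   98  83  79]
 [243 244 238 174  97  72  65  62  57  54  51  47  41  32  43  66  74  75
   73  70 102]
 [243 244 230 143  84  75  72  65  62  57  56  52  48  39  33  62  84  70
   65  85 140]
 [237 241 207 121  79  76  73  66  64  
[... 4821 characters left out ...]
32 40 42 38 36 39 44 70 77 68 77 72 75]
 [87 84 82 85 84 87 54 39 35 38 44 31 38 30 38 70 76 77 74 70 68]
 [89 88 85 84 83 84 48 34 35 35 38 38 38 39 34 66 76 76 71 65 56]
 [84 91 87 86 85 82 50 34 29 33 34 39 36 27 33 68 76 64 64 63 56]
 [88 86 87 83 86 88 49 41 33 32 41 38 40 36 36 60 64 61 62 58 55]
 [89 76 87 80 85 83 53 34 36 40 34 34 33 40 34 55 55 62 60 62 56]
 [87 87 84 82 79 83 53 34 32 31 36 40 40 29 34 53 61 57 60 58 43]
 [77 84 88 86 87 86 57 37 40 37 30 33 33 31 38 58 54 61 59 53 40]
 [85 81 81 82 83 91 66 43 42 32 38 30 37 33 39 54 64 54 50 47 50]
 [82 83 87 89 81 89 78 45 40 35 40 32 28 30 49 60 55 51 58 58 63]
 [88 83 88 84 81 88 78 49 31 28 32 29 30 23 34 48 48 61 75 73 73]]
```

Emit:
send_rows(
  rows=[
    [5,[3.87,-4.17,0],0],
    [5,[3.87,-4.17,0],0],
    [5,[3.87,-4.17,0],0],
    [5,[3.86,-4.15,0],0],
    [5,[0,0,0],-10.2],
    [5,[0,0,0],-10.2],
    [5,[0,0,0],-10.2],
    [5,[0,0,0],-10.2],
    [5,[0,0,0],-10.2],
    [5,[0,0,0],-10.2],
  ],
)

```text
t: 2.6
tool_pos: [0.493, 0.1492, 0.2006]
tool_rot: [-2.379, -2.051, 0.001]
contact_force: [-0.1, -0.3, -0.2]
opening: 0.05
grip_force: 0.0
```

Emit:
send_rows(
  rows=[
    [5,[0,0,0],-10.2],
    [5,[0,0,0],-10.2],
    [5,[0,0,0],-10.2],
    [5,[0,0,0],-10.2],
    [5,[0,0,0],-10.2],
    [5,[0,0,0],-10.2],
    [5,[0,0,0],-10.0],
    [5,[0,0,0],0],
  ],
)

```text
t: 3.6
tool_pos: [0.4931, 0.1492, 0.2007]
tool_rot: [-0.753, -3.049, 0.001]
contact_force: [-0.6, 0.9, -0.7]
opening: 0.0502
grip_force: 0.0
```

```bash
cat >> h.py <<'E'
from scipy.spatial.transform import Rotation as Ro
AX=np.array([.5775,.1073])
def st():
    o=ctrl.get_obs();R=Ro.from_rotvec(o["tool_rot"]).as_matrix();p=np.array(o["tool_pos"]);d=p[:2]-AX
    print("t",round(o["t"],2),"p",p.round(4),"yaw",np.degrees(np.arctan2(R[1,0],R[0,0])).round(2),"tilt",R[2].round(3),"r",np.hypot(*d).round(4),"ang",(np.degrees(np.arctan2(d[1],d[0]))%360).round(2),"Ftool",(R.T@np.array(o["contact_force"])).round(1),"op",np.round(o["opening"],4),"gf",np.round(o["grip_force"],1),"q6",np.round(o["q"][5],2))
    return R,p
def to(x,y,z):
    R,p=st();print("shift cm",((R.T@(np.array([x,y,z])-p))*100).round(2))
E
python3 -c "
from h import *
to(.4935,.1510,.070)"
```

```text
t 3.6 p [0.4931 0.1492 0.2007] yaw 152.27 tilt [ 0.001 -0.001 -1.   ] r 0.0943 ang 153.6 Ftool [1.  0.5 0.7] op 0.0502 gf 0.0 q6 -0.94
shift cm [ 0.04  0.19 13.07]
```

Emit:
send_rows(
  rows=[
    [5,[0.04,0.19,4],0],
    [5,[0,0,4],0],
    [5,[0,0,2.5],0],
    [5,[0,0,1.5],0],
    [5,[0,0,1],0],
    [5,[0,0,0],0],
  ],
)

```text
t: 4.35
tool_pos: [0.4939, 0.1511, 0.0711]
tool_rot: [-0.751, -3.05, 0.0]
contact_force: [0.8, -0.4, 0.2]
opening: 0.0498
grip_force: 0.0
```

```bash
python3 -c "
from h import *
to(.4935,.1510,.070)
for n in('top','scene'):
    im=grab(n);cv2.imwrite(f'pics/{n}1.png',im['frame'][:,:,::-1])
    c=(im['frame'][180:270,200:290] if n=='top' else im['frame'][180:300,250:370]);globals()[n]=cv2.resize(c,(400,400),interpolation=2)
cv2.imwrite('pics/c1.png',np.hstack([top,scene])[:,:,::-1])"
```

```text
t 4.35 p [0.4939 0.1511 0.0711] yaw 152.35 tilt [ 0. -0. -1.] r 0.0944 ang 152.35 Ftool [-0.9  0.  -0.2] op 0.0498 gf 0.0 q6 -0.94
shift cm [ 0.03 -0.03  0.11]
```

View pics/c1.png

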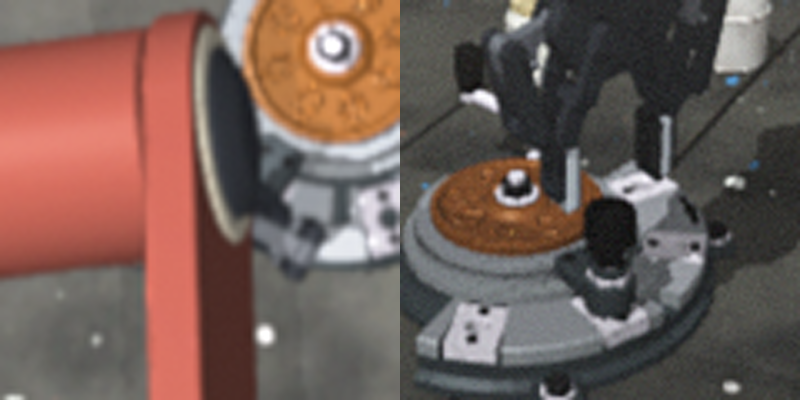

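```bash
python3 -c "
from h import *
R,p=st();im=grab('scene');W=pts(im)
f=lambda P:print(np.round(P,3),'crop',((proj(im,P)-[250,180])*400/120).round(0)+[400,0])
f(p);f(p+R[:,1]*.025);f(p-R[:,1]*.025);f(np.r_[AX,.051]);f([.4933,.1513,.084]);f([.4933,.1513,.0945])
for u,v in((572,200),(570,180),(655,165),(610,215),(520,185),(600,285),(572,150)):
    x=int((u-400)*.3+250);y=int(v*.3+180);print((u,v),W[y-1:y+2,x-1:x+2].reshape(-1,3)[[1,4,7]].round(3).tolist())
"
```

```text
t 4.45 p [0.4948 0.1512 0.0723] yaw 152.36 tilt [-0.001  0.001 -1.   ] r 0.0937 ang 152.03 Ftool [-0.4  0.  -0.8] op 0.0499 gf 0.0 q6 -0.94
[0.495 0.151 0.072] crop [606. 237.]
[0.506 0.173 0.072] crop [568. 252.]
[0.483 0.129 0.072] crop [643. 223.]
[0.578 0.107 0.051] crop [516. 198.]
[0.493 0.151 0.084] crop [609. 220.]
[0.493 0.151 0.094] crop [609. 203.]
(572, 200) [[0.498, 0.185, 0.115], [0.499, 0.185, 0.113], [0.498, 0.185, 0.111]]
(570, 180) [[0.499, 0.183, 0.126], [0.5, 0.183, 0.123], [0.499, 0.184, 0.122]]
(655, 165) [[0.476, 0.133, 0.116], [0.476, 0.134, 0.114], [0.475, 0.136, 0.113]]
(610, 215) [[0.489, 0.158, 0.095], [0.487, 0.162, 0.095], [0.487, 0.163, 0.094]]
(520, 185) [[0.572, 0.111, 0.067], [0.57, 0.114, 0.067], [0.571, 0.113, 0.064]]
(600, 285) [[0.492, 0.165, 0.054], [0.492, 0.164, 0.051], [0.491, 0.166, 0.051]]
(572, 150) [[0.498, 0.185, 0.144], [0.499, 0.184, 0.141], [0.498, 0.185, 0.14]]
```

The crop shows both finger pads ending above the knob, at (572,210) and (650,170). That puts the tips near z = 0.11, whereas the reported TCP is 0.072, so I'll check this before closing.

```bash
python3 -c "
from h import *
R,p=st();im=grab('scene');W=pts(im)
np.savez('s2.npz',**im)
L=(W-p)@R
for sgn in(1,-1):
    m=(np.abs(L[...,0])<.02)&(L[...,1]*sgn>.018)&(L[...,1]*sgn<.06)&(W[...,2]>.06)&(W[...,2]<.2)
    for lo in np.arange(.06,.16,.008):
        k=m&(W[...,2]>=lo)&(W[...,2]<lo+.008);q=L[k]
        if k.sum():print(sgn,lo.round(3),k.sum(),np.median(q,0).round(3),im['frame'][k].mean(0).round(0))
c=cv2.resize(im['frame'][130:280,230:400],(795,600)[:2] if 0 else (680,600),interpolation=2);cv2.imwrite('pics/c2.png',c[:,:,::-1])
"
```

```text
t 4.5 p [0.4949 0.1512 0.0725] yaw 152.37 tilt [-0.002  0.001 -1.   ] r 0.0936 ang 151.99 Ftool [-0.1  0.  -0.9] op 0.0503 gf 0.0 q6 -0.94
1 0.1 6 [ 0.003  0.033 -0.035] [107. 103. 104.]
1 0.108 30 [ 0.01   0.032 -0.041] [110. 113. 118.]
1 0.116 47 [ 0.007  0.035 -0.047] [78. 81. 84.]
1 0.124 56 [ 0.008  0.035 -0.055] [83. 83. 85.]
1 0.132 53 [ 0.007  0.036 -0.063] [73. 75. 79.]
1 0.14 35 [ 0.008  0.036 -0.071] [50. 52. 55.]
1 0.148 63 [ 0.012  0.038 -0.081] [41. 42. 45.]
1 0.156 139 [ 0.009  0.04  -0.087] [43. 44. 46.]
-1 0.1 7 [-0.001 -0.025 -0.035] [70. 70. 73.]
-1 0.108 39 [ 0.006 -0.024 -0.04 ] [58. 59. 61.]
-1 0.116 48 [ 0.007 -0.025 -0.048] [57. 58. 60.]
-1 0.124 49 [ 0.006 -0.025 -0.056] [56. 58. 59.]
-1 0.132 45 [ 0.007 -0.025 -0.063] [62. 63. 64.]
-1 0.14 53 [ 0.007 -0.026 -0.071] [53. 54. 56.]
-1 0.148 77 [ 0.009 -0.029 -0.08 ] [38. 39. 40.]
-1 0.156 104 [ 0.011 -0.043 -0.088] [38. 39. 41.]
```

View pics/c2.png

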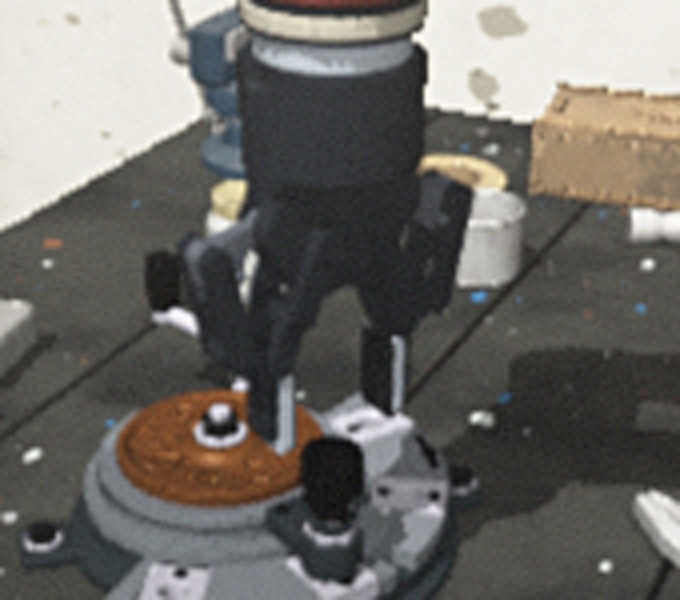

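The full gripper crop confirms it. The pads end at about (285,450) and (400,410), above the knob top at (330,440), so the tips are near z = 0.106. Laterally they sit correctly, symmetric about the knob.

```bash
python3 -c "
from h import *
print(ctrl.grip_point_offset,[a for a in dir(ctrl) if a[0]!='_'])
R,p=st();im=dict(np.load('s2.npz'));W=pts(im);L=(W-p)@R
for v in range(130,215,4):
    q=W[v,305:325];print(v,np.nanmedian(q,0).round(3),np.nanmedian((q-p)@R,0).round(3))
print(np.round(ctrl.get_obs()['q'],4))
"
```

```text
0.0187 ['MotionError', 'finish_job', 'get_image', 'get_obs', 'grip_point_offset']
t 4.55 p [0.4948 0.1513 0.0725] yaw 152.37 tilt [-0.002  0.001 -1.   ] r 0.0936 ang 152.0 Ftool [-0.2  0.3  0.5] op 0.0499 gf 0.0 q6 -0.94
130 [0.476 0.183 0.305] [ 0.031  0.019 -0.233]
134 [0.475 0.182 0.299] [ 0.031  0.019 -0.226]
138 [0.475 0.183 0.293] [ 0.032  0.019 -0.221]
142 [0.477 0.178 0.285] [ 0.028  0.017 -0.213]
146 [0.477 0.179 0.279] [ 0.028  0.016 -0.206]
150 [0.474 0.184 0.275] [ 0.033  0.02  -0.202]
154 [0.474 0.185 0.268] [ 0.033  0.02  -0.196]
158 [0.474 0.184 0.262] [ 0.033  0.02  -0.19 ]
162 [0.474 0.184 0.256] [ 0.033  0.02  -0.183]
166 [0.475 0.184 0.249] [ 0.032  0.02  -0.177]
170 [0.475 0.183 0.243] [ 0.033  0.019 -0.17 ]
174 [0.474 0.185 0.236] [ 0.034  0.02  -0.164]
178 [0.486 0.16  0.219] [ 0.012  0.004 -0.146]
182 [0.486 0.16  0.212] [ 0.012  0.004 -0.14 ]
186 [0.484 0.161 0.206] [ 0.013  0.004 -0.134]
190 [0.483 0.169 0.202] [ 0.015  0.01  -0.13 ]
194 [0.483 0.166 0.193] [ 0.015  0.008 -0.121]
198 [0.486 0.16  0.183] [ 0.012  0.004 -0.111]
202 [0.49  0.136 0.167] [ 0.006 -0.02  -0.095]
206 [ 0.56  -0.01   0.076] [-0.135 -0.109 -0.004]
210 [ 0.619 -0.124  0.001] [-0.242 -0.18   0.072]
214 [ 0.618 -0.102  0.   ] [-0.229 -0.162  0.072]
[ 0.1527 -0.0904  1.9774  0.      1.2524 -0.9359]
```

Emit:
send_rows(
  rows=[
    [5,[0,0,0.5],0],
    [5,[0,0,0.5],0],
    [5,[0,0,0],0],
    [5,[0,0,0],0],
  ],
)

```text
t: 5.05
tool_pos: [0.4939, 0.1511, 0.0611]
tool_rot: [-0.75, -3.051, 0.0]
contact_force: [-0.8, -0.1, -0.2]
opening: 0.0497
grip_force: 0.0
```

```bash
cat >> h.py <<'E'
def tips():
    R,p=st();im=grab('scene');W=pts(im);L=(W-p)@R
    for sgn in(1,-1):
        m=(np.abs(L[...,0])<.014)&(L[...,1]*sgn>.01)&(L[...,1]*sgn<.045)&(W[...,2]>.05)&(W[...,2]<.15)
        print(sgn,"tip z",np.sort(W[m][:,2])[:60:6].round(3),m.sum())
    return im,W
E
python3 -c "
from h import *
tips()"
```

```text
t 5.05 p [0.4939 0.1511 0.0611] yaw 152.38 tilt [ 0. -0. -1.] r 0.0944 ang 152.35 Ftool [ 0.6 -0.4  0.2] op 0.0497 gf 0.0 q6 -0.94
1 tip z [0.05  0.051 0.052 0.053 0.054 0.057 0.063 0.073 0.077 0.079] 447
-1 tip z [0.051 0.094 0.096 0.098 0.099 0.1   0.102 0.102 0.104 0.104] 354
```

Emit:
send_rows(
  rows=[
    [4.5,[0,0,0.5],0],
    [4.5,[0,0,0.4],0],
    [4.5,[0,0,0.4],0],
    [4.5,[0,0,0.4],0],
    [4.5,[0,0,0],0],
  ],
)

```text
t: 5.72
tool_pos: [0.4935, 0.151, 0.0436]
tool_rot: [-0.75, -3.05, 0.001]
contact_force: [-0.7, -0.3, -0.5]
opening: 0.0449
grip_force: 0.0
```

```bash
python3 -c "
from h import *
im,W=tips()
cv2.imwrite('pics/c3.png',cv2.resize(im['frame'][200:280,270:360],(450,400),interpolation=2)[:,:,::-1])"
```

```text
t 5.72 p [0.4935 0.151  0.0436] yaw 152.38 tilt [ 0.001 -0.001 -1.   ] r 0.0947 ang 152.48 Ftool [ 0.4 -0.6  0.5] op 0.0449 gf 0.0 q6 -0.94
1 tip z [0.05  0.05  0.052 0.053 0.054 0.057 0.058 0.074 0.076 0.078] 540
-1 tip z [0.051 0.078 0.08  0.081 0.083 0.084 0.086 0.086 0.087 0.088] 398
```

View pics/c3.png

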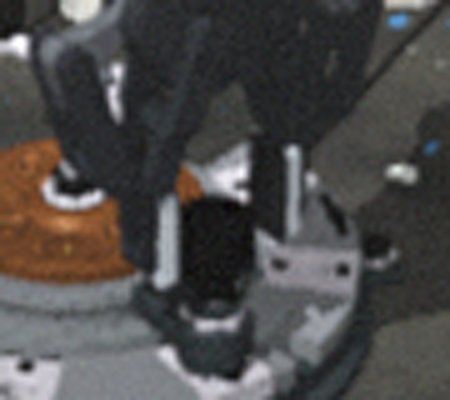

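The crop shows the knob, (185–250, 200–310), between the pads. Their inner edges are at about x = 178 and 285, which is centred once the pad width is allowed for. I'll close gradually and feel for contact.

Emit:
send_rows(
  rows=[
    [3.5,[0,0,0.1],0],
    [3.2,[0,0,0],0],
    [3.2,[0,0,0],0],
    [3.0,[0,0,0],0],
    [3.0,[0,0,0],0],
  ],
  newtons=20,
)

```text
t: 6.4
tool_pos: [0.494, 0.1511, 0.0433]
tool_rot: [0.75, 3.051, 0.0]
contact_force: [0.3, 0.3, 0.2]
opening: 0.0299
grip_force: 0.0
```

```bash
python3 -c "
from h import *
tips()"
```

```text
t 6.4 p [0.494  0.1511 0.0433] yaw 152.39 tilt [-0.  0. -1.] r 0.0943 ang 152.31 Ftool [-0.1  0.4 -0.2] op 0.0299 gf 0.0 q6 -0.94
1 tip z [0.05  0.051 0.052 0.053 0.054 0.057 0.071 0.076 0.078 0.079] 518
-1 tip z [0.051 0.078 0.08  0.082 0.085 0.087 0.088 0.09  0.091 0.092] 462
```

Emit:
send_rows(
  rows=[
    [2.85,[0,0,0],0],
    [2.85,[0,0,0],0],
    [2.75,[0,0,0],0],
    [2.75,[0,0,0],0],
  ],
)

```text
t: 6.95
tool_pos: [0.4941, 0.1514, 0.0433]
tool_rot: [0.75, 3.051, 0.001]
contact_force: [0.2, 1.7, -0.1]
opening: 0.0278
grip_force: 1.2
```

```bash
python3 -c "
from h import *
st()"
```

```text
t 6.95 p [0.4941 0.1514 0.0433] yaw 152.38 tilt [-0.     0.001 -1.   ] r 0.0943 ang 152.15 Ftool [0.6 1.6 0.1] op 0.0278 gf 1.2 q6 -0.94
```

Emit:
send_rows(
  rows=[
    [2.75,[0,0.05,0],0],
    [2.7,[0,0,0],0],
    [2.6,[0,0,0],0],
    [2.6,[0,0,0],0],
  ],
)

```text
t: 7.45
tool_pos: [0.4941, 0.1514, 0.0434]
tool_rot: [-0.75, -3.051, 0.001]
contact_force: [-2.0, -0.2, 3.0]
opening: 0.0269
grip_force: 19.6
```

```bash
python3 -c "
from h import *
st()"
```

```text
t 7.45 p [0.4941 0.1514 0.0434] yaw 152.39 tilt [ 0. -0. -1.] r 0.0943 ang 152.11 Ftool [ 1.7 -1.1 -3. ] op 0.0269 gf 19.6 q6 -0.94
```

Emit:
send_rows(
  rows=[
    [2.5,[0,0,0],0],
    [2.5,[0,0,-0.3],0],
    [2.5,[0,0,-0.3],0],
    [2.5,[0,0,-0.3],0],
    [2.5,[0,0,-0.25],0],
    [2.5,[0,0,0],0],
  ],
  newtons=35,
)

```text
t: 8.2
tool_pos: [0.4938, 0.1511, 0.0525]
tool_rot: [0.75, 3.051, -0.001]
contact_force: [6.3, -0.5, -13.1]
opening: 0.0265
grip_force: 35.3
```

```bash
cat >> h.py <<'E'
def knob():
    R,p=st();im=grab('scene');W=pts(im);L=(W-p)@R
    m=(im['frame'].max(-1)<45)&(np.hypot(L[...,0],L[...,1])<.017)&(W[...,2]<.13)&(W[...,2]>.06)
    w=W[m];print("knob top z",np.percentile(w[:,2],[90,95,98]).round(4),m.sum(),"bottom",np.percentile(w[:,2],[2,5]).round(4));return im,W
E
python3 -c "
from h import *
im,W=knob();cv2.imwrite('pics/c4.png',cv2.resize(im['frame'][200:280,270:360],(450,400),interpolation=2)[:,:,::-1])"
```

```text
t 8.2 p [0.4938 0.1511 0.0525] yaw 152.39 tilt [-0. -0. -1.] r 0.0945 ang 152.38 Ftool [-5.8  2.5 13.1] op 0.0265 gf 35.3 q6 -0.94
knob top z [0.1202 0.1254 0.128 ] 283 bottom [0.0715 0.0724]
```

View pics/c4.png

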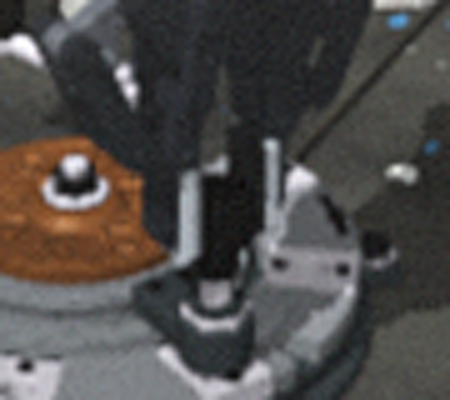

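Emit:
send_rows(
  rows=[
    [2.5,[-0.03,0,-0.2],0],
    [2.5,[0,0,0],0],
    [2.5,[-0.014,-0.5,0],-3],
    [2.5,[-0.036,-0.828,0],-5],
    [2.5,[-0.036,-0.828,0],-5],
  ],
)

```text
t: 8.88
tool_pos: [0.4861, 0.131, 0.0542]
tool_rot: [-0.395, -3.117, -0.0]
contact_force: [7.5, 0.9, -13.7]
opening: 0.0262
grip_force: 35.3
```

```bash
python3 -c "
from h import *
st()"
```

```text
t 8.88 p [0.4861 0.131  0.0542] yaw 165.56 tilt [ 0.  0. -1.] r 0.0944 ang 165.45 Ftool [-7.1  2.7 13.7] op 0.0262 gf 35.3 q6 -1.2
```

Emit:
send_rows(
  rows=[
    [2.5,[-0.08,-0.828,0],-5],
    [2.5,[-0.036,-0.828,0],-5],
    [2.5,[-0.036,-0.828,0],-5],
    [2.5,[-0.036,-0.828,0],-5],
    [2.5,[-0.036,-0.828,0],-5],
    [2.5,[-0.014,-0.5,0],-3],
    [2.5,[0,0,0],0],
  ],
)

```text
t: 9.75
tool_pos: [0.486, 0.0854, 0.0542]
tool_rot: [0.367, -3.12, -0.002]
contact_force: [6.4, 1.8, -13.0]
opening: 0.0263
grip_force: 35.4
```

```bash
python3 -c "
from h import *
im,W=knob();cv2.imwrite('pics/c5.png',cv2.resize(im['frame'][190:290,260:380],(480,400),interpolation=2)[:,:,::-1])"
```

```text
t 9.75 p [0.486  0.0854 0.0542] yaw -166.6 tilt [ 0.     0.001 -1.   ] r 0.0941 ang 193.45 Ftool [-6.7  0.3 13. ] op 0.0263 gf 35.4 q6 -1.78
knob top z [0.1107 0.1166 0.1184] 58 bottom [0.0714 0.0727]
```

View pics/c5.png

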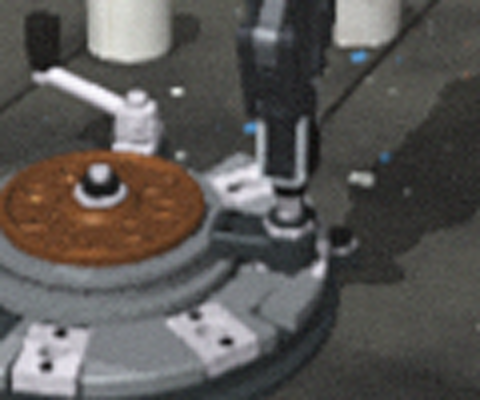

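The arm and the raised knob, with its white neck at (290,210), stand short of the last insert at (240,185). The stage has turned 41.1°. Now I'll lower the pin to ride on the face.

Emit:
send_rows(
  rows=[
    [2.5,[0,0,0.15],0],
    [2.5,[0,0,0.15],0],
    [2.8,[0,0,0],0],
    [2.9,[0,0,0],0],
    [2.9,[0,0,0],0],
  ],
  newtons=20,
)

```text
t: 10.42
tool_pos: [0.4871, 0.0851, 0.0544]
tool_rot: [-0.366, 3.119, -0.0]
contact_force: [-0.8, -0.7, 0.6]
opening: 0.0291
grip_force: 0.0
```

```bash
python3 -c "
from h import *
knob()"
```

```text
t 10.43 p [0.4871 0.0851 0.0544] yaw -166.62 tilt [-0.001 -0.    -1.   ] r 0.0931 ang 193.77 Ftool [ 1.  -0.4 -0.6] op 0.0291 gf 0.0 q6 -1.78
knob top z [0.112  0.1166 0.119 ] 68 bottom [0.0699 0.0703]
```

Emit:
send_rows(
  rows=[
    [2.9,[0.1,-0.1,0.1],-0.6],
    [2.9,[0,-0.1,0.1],-0.6],
    [2.9,[0,-0.1,0.1],-0.6],
    [2.9,[0,-0.1,0],-0.6],
    [2.9,[0,0,0],0],
  ],
)

```text
t: 11.1
tool_pos: [0.487, 0.0817, 0.0513]
tool_rot: [-0.433, 3.111, 0.001]
contact_force: [-2.0, 0.8, 2.3]
opening: 0.0291
grip_force: 1.1
```

```bash
python3 -c "
from h import *
knob()"
```

```text
t 11.1 p [0.487  0.0817 0.0513] yaw -164.17 tilt [-0.001  0.    -1.   ] r 0.0941 ang 195.8 Ftool [ 1.7  1.3 -2.3] op 0.0291 gf 1.1 q6 -1.83
knob top z [0.1015 0.1053 0.1132] 35 bottom [0.0693 0.0699]
```

Emit:
send_rows(
  rows=[
    [2.9,[0,-0.08,0],-0.5],
    [2.9,[0,-0.08,0],-0.5],
    [2.9,[0,-0.08,0],-0.5],
    [2.9,[0,0,0],0],
  ],
)

```text
t: 11.65
tool_pos: [0.4869, 0.0784, 0.0503]
tool_rot: [0.472, -3.105, 0.001]
contact_force: [-0.6, 0.2, -1.1]
opening: 0.0289
grip_force: 0.4
```

```bash
python3 -c "
from h import *
knob()"
```

```text
t 11.65 p [0.4869 0.0784 0.0503] yaw -162.72 tilt [ 0.001 -0.    -1.   ] r 0.0951 ang 197.68 Ftool [0.5 0.4 1.1] op 0.0289 gf 0.4 q6 -1.86
knob top z [0.0902 0.0928 0.0947] 45 bottom [0.0611 0.0614]
```

```bash
python3 -c "
from h import *
im,W=knob();cv2.imwrite('pics/c6.png',cv2.resize(im['frame'][190:290,260:380],(480,400),interpolation=2)[:,:,::-1])"
```

```text
t 11.7 p [0.4869 0.0784 0.0503] yaw -162.72 tilt [ 0.001 -0.    -1.   ] r 0.0951 ang 197.67 Ftool [0.4 1.  0. ] op 0.0291 gf 0.4 q6 -1.86
knob top z [0.0916 0.0971 0.1019] 47 bottom [0.0609 0.0615]
```

View pics/c6.png

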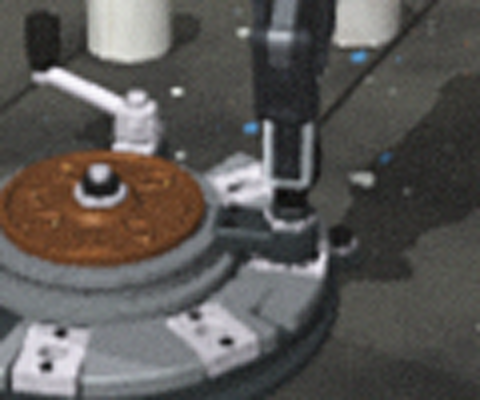

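The knob's black underside now sits down by the housing at (292,200), with the white neck hidden, so the plunger has dropped. I'll release, retreat and verify.

Emit:
send_rows(
  rows=[
    [3.5,[0,0,0],0],
    [4.5,[0,0,0],0],
    [4.5,[0,0,-1.5],0],
    [4.5,[0,0,-3],0],
    [4.5,[0,0,-4],0],
    [4.5,[0,0,-4],0],
    [4.5,[0,0,0],0],
  ],
)

```text
t: 12.62
tool_pos: [0.4903, 0.0788, 0.1816]
tool_rot: [-0.471, 3.096, -0.002]
contact_force: [0.1, -0.3, -0.6]
opening: 0.0445
grip_force: 0.0
```

```bash
python3 -c "
from h import *
st();im=grab('scene');W=pts(im)
k=AX+.095*np.array([np.cos(np.radians(197.8)),np.sin(np.radians(197.8))]);print(k)
m=(im['frame'].max(-1)<50)&(np.hypot(W[...,0]-k[0],W[...,1]-k[1])<.025)&(W[...,2]>.06)&(W[...,2]<.13)
w=W[m];print('knob z pct',np.percentile(w[:,2],[5,50,90,95,98]).round(4),m.sum(),np.median(w,0).round(4))
# lever grip now, both views
W0=pts(dict(np.load('scene0.npz')))
m=(im['frame'].max(-1)<60)&(np.hypot(W[...,0]-.67,W[...,1]-.01)<.03)&(W[...,2]>.055)&(W[...,2]<.11);print('grip',W[m].mean(0).round(4),m.sum())
to(.64,.06,.25)"
```

```text
t 12.62 p [0.4903 0.0788 0.1816] yaw -162.71 tilt [-0.009 -0.003 -1.   ] r 0.0917 ang 198.09 Ftool [ 0.  -0.3  0.7] op 0.0445 gf 0.0 q6 -1.86
[0.48704771 0.07825895]
knob z pct [0.0644 0.0871 0.0951 0.0954 0.0959] 220 [0.4825 0.0882 0.0871]
grip [0.6692 0.0147 0.0802] 116
t 12.68 p [0.4888 0.0788 0.1788] yaw -162.71 tilt [-0.005 -0.002 -1.   ] r 0.0932 ang 197.81 Ftool [0.3 0.3 0.2] op 0.045 gf 0.0 q6 -1.86
shift cm [-13.91  -6.3   -7.04]
```

The knob top reads z = 0.0955, matching its initial home height, so the plunger is fully home. Next is the lever.

Emit:
send_rows(
  rows=[
    [4.4,[-3.84,-3.09,0],0],
    [4.4,[-3.84,-3.09,0],0],
    [4.4,[-3.84,-3.09,0],0],
    [4.4,[-3.83,-3.08,0],0],
    [4.4,[0,0,0],10.4],
    [4.4,[0,0,0],10.4],
    [4.4,[0,0,0],10.5],
    [4.4,[0,0,0],0],
  ],
)

```text
t: 13.68
tool_pos: [0.6697, 0.0065, 0.174]
tool_rot: [-0.38, -3.116, 0.0]
contact_force: [-0.1, -1.1, -0.5]
opening: 0.0436
grip_force: 0.0
```

```bash
python3 -c "
from h import *
to(.672,.0068,.060)"
```

```text
t 13.68 p [0.6697 0.0065 0.174 ] yaw 166.11 tilt [ 0.003 -0.    -1.   ] r 0.1366 ang 312.45 Ftool [-0.1 -1.1  0.5] op 0.0436 gf 0.0 q6 -1.43
shift cm [-0.25  0.09 11.4 ]
```

Emit:
send_rows(
  rows=[
    [4.4,[-0.25,0.09,3],0],
    [4.4,[0,0,3],0],
    [4.4,[0,0,2.4],0],
    [4.4,[0,0,1],0],
    [4.4,[0,0,0],0],
    [4.4,[0,0,0],0],
  ],
)

```text
t: 14.42
tool_pos: [0.6741, 0.0067, 0.0832]
tool_rot: [0.382, 3.116, 0.0]
contact_force: [0.0, -0.4, -0.9]
opening: 0.0439
grip_force: 0.0
```

```bash
python3 -c "
from h import *
im,W=tips();cv2.imwrite('pics/c7.png',cv2.resize(im['frame'][140:240,220:340],(480,400),interpolation=2)[:,:,::-1])"
```

```text
t 14.43 p [0.6741 0.0067 0.0832] yaw 166.03 tilt [-0.002  0.    -1.   ] r 0.1395 ang 313.84 Ftool [-0.1 -0.3  0.9] op 0.0439 gf 0.0 q6 -1.43
1 tip z [0.063 0.075 0.08  0.084 0.086 0.092 0.116 0.119 0.121 0.123] 171
-1 tip z [0.116 0.118 0.12  0.122 0.123 0.124 0.127 0.128 0.129 0.131] 136
```

View pics/c7.png

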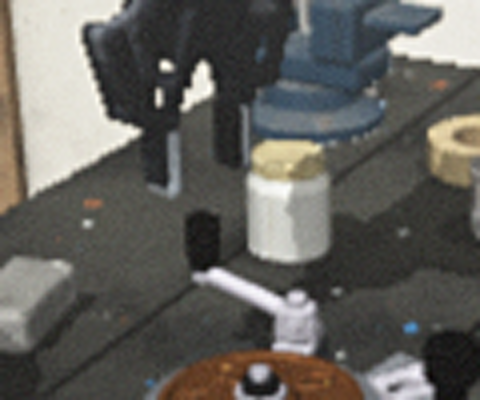

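The pads at (165,190) and (235,160) straddle the grip, at (203,240), from above.

Emit:
send_rows(
  rows=[
    [4.4,[-0.05,0,1.2],0],
    [4.4,[0,0,1.2],0],
    [4.4,[0,0,1.2],0],
    [4.4,[0,0,1.1],0],
    [3.4,[0,0,0],0],
    [2.8,[0,0,0],0],
    [2.5,[0,0,0],0],
    [2.5,[0,0,0],0],
  ],
)

```text
t: 15.48
tool_pos: [0.6741, 0.0066, 0.0353]
tool_rot: [0.383, 3.117, 0.0]
contact_force: [0.3, 1.0, 0.6]
opening: 0.0248
grip_force: 0.0
```

```bash
python3 -c "
from h import *
im,W=tips();cv2.imwrite('pics/c8.png',cv2.resize(im['frame'][160:240,220:340],(600,400),interpolation=2)[:,:,::-1])"
```

```text
t 15.47 p [0.6741 0.0066 0.0353] yaw 165.98 tilt [-0.001  0.    -1.   ] r 0.1396 ang 313.81 Ftool [-0.   1.  -0.6] op 0.0248 gf 0.0 q6 -1.43
1 tip z [0.063 0.068 0.07  0.073 0.075 0.077 0.078 0.079 0.081 0.083] 338
-1 tip z [0.067 0.07  0.074 0.076 0.078 0.082 0.085 0.087 0.089 0.091] 302
```

View pics/c8.png

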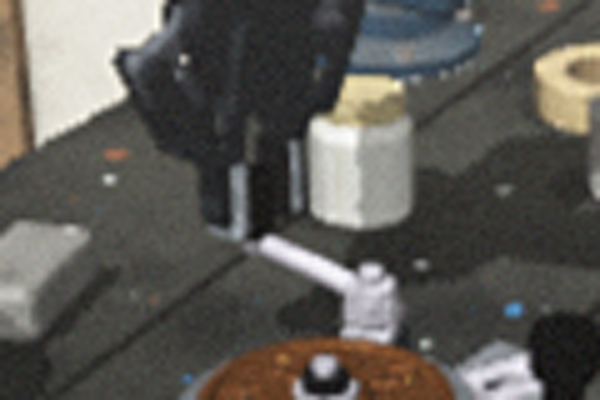

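The grip is caged between the pads, with the silver arm running from (250,240) to the pivot at (370,290). That was my last picture, and from here I'll use numbers only.

Emit:
send_rows(
  rows=[
    [2.4,[0.03,-0.63,0],5],
    [2.4,[0.03,-0.63,0],5],
    [2.4,[0.03,-0.63,0],5],
    [2.4,[0.03,-0.63,0],5],
    [2.4,[0.03,-0.63,0],5],
    [2.4,[0.03,-0.63,0],5],
    [2.4,[0,0,0],0],
  ],
)

```text
t: 16.4
tool_pos: [0.6556, -0.026, 0.0352]
tool_rot: [1.176, 2.912, 0.001]
contact_force: [0.0, 0.8, 0.9]
opening: 0.0243
grip_force: 0.3
```

```bash
cat >> h.py <<'E'
PV=np.array([.602,.024])
def lev():
    R,p=st();d=p[:2]-PV;print("lever tool r",np.hypot(*d).round(4),"ang",np.degrees(np.arctan2(d[1],d[0])).round(2))
E
python3 -c "
from h import *
lev()"
```

```text
t 16.4 p [ 0.6556 -0.026   0.0352] yaw 136.03 tilt [-0.     0.001 -1.   ] r 0.1545 ang 300.38 Ftool [ 0.5  0.6 -0.9] op 0.0243 gf 0.3 q6 -0.96
lever tool r 0.0733 ang -42.99
```

Emit:
send_rows(
  rows=[
    [2.4,[0.03,-0.63,0],5],
    [2.4,[0.03,-0.63,0],5],
    [2.4,[0.03,-0.63,0],5],
    [2.4,[0.03,-0.63,0],5],
    [2.4,[0,0,0],0],
  ],
)

```text
t: 17.02
tool_pos: [0.6353, -0.0408, 0.0351]
tool_rot: [1.662, 2.665, 0.0]
contact_force: [1.6, 0.1, 1.3]
opening: 0.0239
grip_force: 0.4
```

```bash
python3 -c "
from h import *
lev()"
```

```text
t 17.02 p [ 0.6353 -0.0408  0.0351] yaw 116.1 tilt [-0.001  0.001 -1.   ] r 0.159 ang 291.34 Ftool [-0.6  1.5 -1.3] op 0.0239 gf 0.4 q6 -0.64
lever tool r 0.0728 ang -62.75
```

Now smaller steps toward the stop.

Emit:
send_rows(
  rows=[
    [2.4,[0.01,-0.25,0],2],
    [2.4,[0.01,-0.25,0],2],
    [2.4,[0.01,-0.25,0],2],
    [2.4,[0.01,-0.25,0],2],
    [2.4,[0,0,0],0],
  ],
)

```text
t: 17.65
tool_pos: [0.6257, -0.0446, 0.0351]
tool_rot: [1.847, 2.54, -0.0]
contact_force: [2.3, -0.6, 1.9]
opening: 0.0242
grip_force: 1.2
```

```bash
python3 -c "
from h import *
lev()"
```

```text
t 17.65 p [ 0.6257 -0.0446  0.0351] yaw 107.96 tilt [-0.001  0.    -1.   ] r 0.1594 ang 287.62 Ftool [-1.3  2.  -1.9] op 0.0242 gf 1.2 q6 -0.5
lever tool r 0.0726 ang -70.92
```

Emit:
send_rows(
  rows=[
    [2.4,[0.01,-0.25,0],2],
    [2.4,[0.01,-0.25,0],2],
    [2.4,[0.01,-0.25,0],2],
    [2.4,[0,0,0],0],
  ],
)

```text
t: 18.15
tool_pos: [0.6183, -0.0463, 0.0349]
tool_rot: [1.978, 2.44, -0.0]
contact_force: [3.2, -1.8, 2.1]
opening: 0.0241
grip_force: 1.6
```

```bash
python3 -c "
from h import *
lev()"
```

```text
t 18.15 p [ 0.6183 -0.0463  0.0349] yaw 101.96 tilt [-0.  0. -1.] r 0.159 ang 284.88 Ftool [-2.5  2.8 -2.1] op 0.0241 gf 1.6 q6 -0.4
lever tool r 0.0722 ang -76.94
```

Emit:
send_rows(
  rows=[
    [2.4,[0.01,-0.25,0],2],
    [2.4,[0.01,-0.25,0],2],
    [2.4,[0.01,-0.25,0],2],
    [2.4,[0,0,0],0],
  ],
)

```text
t: 18.65
tool_pos: [0.6118, -0.0472, 0.0349]
tool_rot: [2.103, 2.331, 0.002]
contact_force: [7.5, -1.1, -0.0]
opening: 0.0243
grip_force: 3.5
```

```bash
python3 -c "
from h import *
lev()"
```

```text
t 18.65 p [ 0.6118 -0.0472  0.0349] yaw 95.9 tilt [-0.001  0.003 -1.   ] r 0.1583 ang 282.5 Ftool [-1.8  7.4  0.1] op 0.0243 gf 3.5 q6 -0.3
lever tool r 0.0719 ang -82.19
```

Emit:
send_rows(
  rows=[
    [2.4,[0,-0.15,0],1],
    [2.4,[0,-0.15,0],1],
    [2.4,[0,0,0],0],
  ],
)

```text
t: 19.02
tool_pos: [0.6117, -0.0468, 0.035]
tool_rot: [2.14, 2.291, 0.012]
contact_force: [17.9, 0.7, -6.9]
opening: 0.0244
grip_force: 9.1
```

```bash
python3 -c "
from h import *
lev()"
```

```text
t 19.02 p [ 0.6117 -0.0468  0.035 ] yaw 93.89 tilt [ 0.    0.01 -1.  ] r 0.1578 ang 282.52 Ftool [-0.5 17.9  7.1] op 0.0244 gf 9.1 q6 -0.27
lever tool r 0.0714 ang -82.18
```

Emit:
send_rows(
  rows=[
    [2.8,[0,0.3,0],0],
    [3.6,[0,0.05,0],0],
    [3.8,[0,0,0],0],
    [3.8,[0,0,-1.5],0],
    [3.8,[0,0,-3],0],
    [3.8,[0,0,-4],0],
    [3.8,[0,0,-4],0],
    [3.8,[0,0,-2],0],
  ],
)

```text
t: 20.02
tool_pos: [0.6127, -0.0473, 0.1838]
tool_rot: [2.14, 2.294, 0.004]
contact_force: [-0.2, 0.0, -0.2]
opening: 0.0379
grip_force: 0.0
```

Emit:
send_rows(
  rows=[
    [3.8,[-2.5,5,0],0],
    [3.8,[-2.5,5,0],0],
    [3.8,[-2.5,5,0],0],
    [3.8,[0,0,0],0],
  ],
)

```text
t: 20.52
tool_pos: [0.7673, -0.113, 0.1751]
tool_rot: [-2.142, -2.292, 0.004]
contact_force: [-0.3, -0.7, -0.6]
opening: 0.0379
grip_force: 0.0
```

```bash
python3 -c "
from h import *
st();z=dict(np.load('scene0.npz'));t0=dict(np.load('top0.npz'))
for n,old in(('scene',z),('top',t0)):
    im=grab(n);W=pts(im)
    for nm,c in(('knob',[.487,.0783]),('grip',[.612,-.047])):
        m=(im['frame'].max(-1)<60)&(np.hypot(W[...,0]-c[0],W[...,1]-c[1])<.03)&(W[...,2]>.06)&(W[...,2]<.11)
        w=W[m];print(n,nm,m.sum(),w.mean(0).round(4) if len(w) else '',np.percentile(w[:,2],98).round(4) if len(w) else '')
    d=np.abs(im['frame'].astype(int)-old['frame']).max(-1)
    for nm,(x0,x1,y0,y1) in(dict(jar=(366,396,128,160),pan=(402,438,174,212),hammer=(382,480,224,290)) if n=='top' else dict(jar=(278,306,173,207),pan=(335,364,175,203),hammer=(385,430,180,228))).items():
        print(n,nm,'changed frac',(d[y0:y1,x0:x1]>40).mean().round(3))
"
```

```text
t 20.52 p [ 0.7673 -0.113   0.1751] yaw 93.9 tilt [ 0.001 -0.005 -1.   ] r 0.2907 ang 310.74 Ftool [-0.7 -0.4  0.6] op 0.0379 gf 0.0 q6 -0.31
scene knob 228 [0.4833 0.0867 0.0846] 0.0956
scene grip 103 [ 0.6096 -0.0393  0.081 ] 0.0945
scene jar changed frac 0.065
scene pan changed frac 0.064
scene hammer changed frac 0.108
top knob 73 [0.4872 0.0737 0.0934] 0.0966
top grip 0  
top jar changed frac 1.0
top pan changed frac 0.012
top hammer changed frac 0.128
```

```bash
python3 -c "
from h import *
print(ctrl.finish_job())"
```

```text
the job is handed in; nothing more can be done
None
```

The job is handed in at about 20.6 s: the stage is on the next hole, about 45.6° on, with the plunger fully home; the clamp lever is hard against its stop and the loose items weren't touched, but I viewed 11 pictures, one over the limit of 10.

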